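Bolt the cake carrier shut

ROBOT

A 7-joint arm with a two-finger parallel gripper is mounted at the origin on a cart in front of the work surface, level with it; the furniture and walls round the work are solid. World frame = base frame: x ahead of the robot, y to its left, z up, the work surface at z = 0. Lengths are in m, angles in rad, forces in N, time in s.
With the tool pointing down it reaches from about 0.4 to 0.85 m from the base axis. Payload 4.5 kg.
Tool frame: the origin (TCP) lies at the very end of the fingers, on their centre line; the grasp point (between the pads) lies 19 mm behind it; z points along the fingers, x is the direction in which the jaws open and shut, and the axes are right-handed (so a half turn about z gives the same grasp; the last joint's range is limited). The gripper opens to 88 mm and grips with 3 to 60 N. Pads are 18 mm wide; open, the fingers measure 123 mm over their backs; the gripper's body (75 mm by 187 mm) begins 45 mm behind the grasp point.
Start: joints at [-1.238, 0.689, -0.195, 1.565, 0.157, 0.902, -0.215], TCP at [0.184, 0.597, 0.239] pointing down, gripper open.
Joint ranges: [-3.01, 3.01], [-0.46, 2.08], [-1.47, 1.51], [0.13, 2.56], [-1, 4.14], [0.04, 2.09], [-2.66, 2.66]. Speed limits (rad/s): [2.57, 2.57, 3.14, 3.14, 3.14, 3.14, 3.14].

INTERFACE

Orientations are given as a unit quaternion [x, y, z, w].
In Python, from plant import * gives the robot as it stands.
- The arm moves only by the tool apply_moves, never from a script. Its argument "series" is a list of rows, each an object of numbers: "x", "y", "z": the shift along the tool's x, y, z in units of 80 cm (1.0 is 80 cm); "wx", "wy", "wz": the turn, a rotation vector about the tool's x, y, z in units of pi rad (1.0 is pi rad); "fingers": the opening, from -1 (shut) to 1 (fully open), so that 0 is half open. In form: [{"x": .., "y": .., "z": .., "wx": .., "wy": .., "wz": .., "fingers": ..}, ...]. A call has 1 to 8 rows; each row shifts and turns the pose as measured when the row begins, along the tool's axes as they then stand; what a row does not reach is not made up. A row lasts 1/8 s, in which the tool goes at most 62.5 mm and 10.7 degrees, less where a joint would pass 70% of its speed; a pose out of reach is approached as far as the arm can. A call with a number of a shift or a turn outside -1 to 1 is refused whole. A call with a gripper value outside its range is refused whole. The fingers move at their own pace and stop on an object; "force" is the grip in N (left out, the last holds). Time passes only in rows, so rows that do not move let the fingers close. It gives the time, the measured TCP pose, the force and the opening at its end, in the units of the state.
- get_state(): the state, without advancing time (a new reading comes with each control period).
- snapshot(name): name is "scene" or "top" or "wrist"; returns (picture, depth): 480x640x3 uint8, red, green, blue; 480x640 float32, m along the optical axis (not along the pixel's ray), 0 where there is no reading.
- camera_model(name): a dict with "camera_matrix" (3x3 intrinsics, pixels), "world_from_camera" (4x4, takes a point from camera to world coordinates). Camera axes: x right, y up, looking along -z (the intrinsics and any distortion apply to the point x, -y, -z); pixel columns grow to the right and rows downward; lengths in m; the calibration is good to about 2 mm. The wrist camera is an equidistant fisheye: a pixel r from the principal point sees the ray r / f radians off the axis. A picture is of the moment at which its call begins: read the wrist's pose just before it. camera_model takes no time and is no camera call; for the wrist camera it gives the pose at the moment of the call.
- finish_job(): hands the job in, once; it reports no verdict.
The state is a dict: "clock": time; "q": joint angles; "qd": joint speeds; "joint_torque": joint torques, N m; "tool_pos": TCP position; "eef_rot": TCP orientation; "contact_force": force on the tool from outside, world axes, zero at the start; "moment": the same for the moment, N m; "opening": opening from 0.0 (shut) to 1.0 (fully open).
Only numpy, scipy, OpenCV 4.12 (cv2) and the standard library are available. Lean on these libraries where they do the work, as an engineer would, in place of code of your own. Each camera call takes 0.05 s, during which the arm holds its last target. There are 200 camera calls.

TASK

Bolt the lid of the white cake carrier shut: with one fingertip press the long spring plate beside the bolt right down and keep it down while the other fingertip, behind the upright thumb fin, pushes the bolt all the way across into its keeper on the other half of the lid. Then let the plate spring back up behind the bolt and draw the hand clear. Nothing is grasped or lifted; leave the timer, the tape roll and the ring cake where they are.

Things in the scene. Friction and masses are not known exactly. Their poses are not given: they have to be found in the camera images.
- carrier: White box-shaped cake carrier, 206 x 346 mm (its x, y), lid top 90 mm above the table, fixed, closed by a lid in two halves. Origin: centre of the underside; z up. On the lid the press plate (at -x) and the bolt (at +x) lie side by side, both along y. The bolt closes toward the carrier's -y. Apart from plate and fin nothing on it is higher than 123 mm above the table.
- press_plate (a point): Centre of the top of the level steel press plate (spring catch), 34 mm (carrier's x) by 120 mm (y), 135 mm above the table when up; moves with it. It sinks straight down 9 mm to a hard stop: 4 N starts it, 7.6 N holds it right down; it springs back. Its tooth blocks the bolt unless it is 6 mm or more down, for the whole slide. The fingertip may slide along it.
- thumb_fin (a point): Centre of the top edge of the bolt's upright thumb fin, 34 mm wide (carrier's x), 8 mm thick (y); moves with the bolt. Top 147 mm above the table; below it the bolt bar's top is at 120 mm. It stands 70 mm in carrier's x from the plate's centre line and, at the start, 13 mm to the +y side of the plate's centre. Push its +y face toward -y, fingertip level with the one on the lowered plate.
- catch (a joint): How far the press plate is down, m: 0 up, 0.009 fully down.
- bolt (a joint): How far the bolt has slid closed, m: about 0 open (start), 0.046 fully home in the keeper. Friction about 2 N. It stops at about 0.003 if the plate is up; past 0.041 the plate can rise again behind it and lock it.
- timer: White kitchen timer, 70 x 66 x 21 mm, lying loose on the lid at the carrier's +y end. Origin: centre of its underside.
- tape_roll: Roll of beige tape lying flat on the table, 103 mm across, 25 mm high, hole in the middle. Origin: centre of its underside. It and the ring cake lie one behind the carrier (+x side), one beside its -y end, either way round.
- ring_cake: Ring-shaped chocolate-chip cake, about 82 mm across, 35 mm high, loose on the table. Origin: centre of its underside.
- keeper (a point): Middle of the strap on the other half of the lid into which the bolt's end slides: 33 mm high, 22 mm along the carrier's y.

How it is judged:
By the outcome, as a careful person would: the job done as asked, in the order asked, and still so for the second after the job is handed in, with the robot touching nothing.
It also fails if it takes over 35 s, if anything falls off the work surface, if the arm or the gripper's body presses on something with over 40 N, if the wrist force passes 120 N, or if a joint passes its speed limit or range.

## Working session

There is one attempt and no reset: what is moved stays moved. The work goes in short steps, Python scripts to look and compute and a tool call to move; the robot and the scene stay as the last step left them, time stands still between calls to the robot, and variables do not carry over. Pictures are saved under pics/ and viewed, about 8 in all and at most 12, crops included, and the job is handed in when it is done.

Besides the shell and the picture viewer there is one more tool, called by a JSON object that holds its "api" and its "payload", one argument or row to a line. apply_moves: Moves the arm, as the interface text tells. Its arguments: {"type":"object","properties":{"series":{"type":"array","items":{"type":"object","properties":{"x":{"type":"number"},"y":{"type":"number"},"z":{"type":"number"},"wx":{"type":"number"},"wy":{"type":"number"},"wz":{"type":"number"},"fingers":{"type":"number"}}}},"force":{"type":"number"}},"required":["series"]}

```bash
mkdir -p pics; ls; python3 - <<'E'
from plant import *
import cv2,numpy as np
s=get_state();print({k:np.round(v,3).tolist() for k,v in s.items()})
for n in("scene","top"):
    p,d=snapshot(n);cv2.imwrite(f"pics/{n}0.png",p[:,:,::-1]);np.savez(f"{n}0.npz",p=p,d=d)
    m=camera_model(n);print(n,{k:(np.round(v,4).tolist() if not isinstance(v,str) else v) for k,v in m.items()}, (d>0).mean())
E
```

```text
pics
{'clock': 0.0, 'q': [-1.238, 0.69, -0.195, 1.566, 0.157, 0.903, -0.215], 'qd': [0.001, -0.0, -0.002, -0.001, 0.0, 0.002, 0.0], 'joint_torque': [-0.0, -52.755, -1.267, -15.343, -0.053, 0.007, 0.0], 'tool_pos': [0.184, 0.597, 0.238], 'eef_rot': [0.804, 0.594, -0.001, 0.001], 'contact_force': [-0.194, -0.548, 0.278], 'moment': [0.019, -0.013, -0.007], 'opening': 0.999}
scene {'camera_matrix': [[589.6918, 0.0, 323.255], [0.0, 589.6918, 239.2619], [0.0, 0.0, 1.0]], 'world_from_camera': [[0.8759, 0.237, -0.4203, 0.0655], [-0.4822, 0.3988, -0.78, -1.0732], [-0.0172, 0.8859, 0.4636, 0.6966], [0.0, 0.0, 0.0, 1.0]]} 0.9042350260416666
top {'camera_matrix': [[462.5284, 0.0, 314.4911], [0.0, 462.5284, 237.852], [0.0, 0.0, 1.0]], 'world_from_camera': [[-0.0111, 0.9986, -0.0519, 0.5383], [-0.9996, -0.0097, 0.0276, -0.0614], [0.027, 0.0522, 0.9983, 1.1779], [0.0, 0.0, 0.0, 1.0]]} 0.9958821614583333
```

View pics/top0.png

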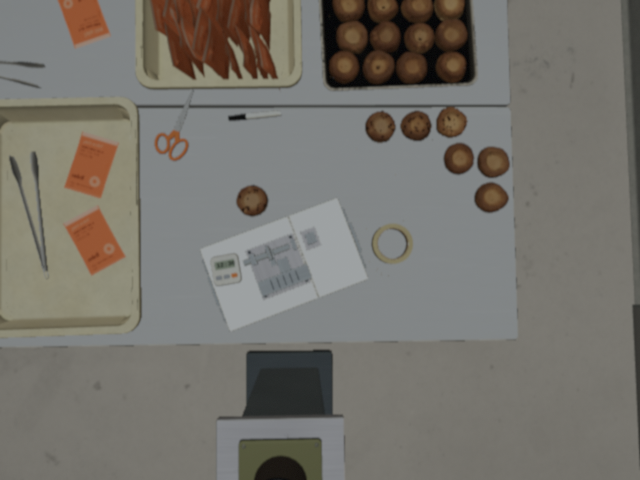

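View pics/scene0.png

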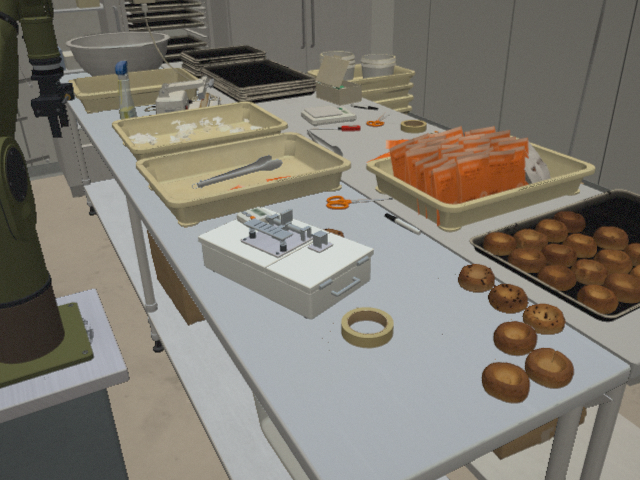

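The top view shows the carrier with corners at about (201,247), (340,198), (367,278) and (230,330). The timer is at (225,269), the plate and bolt around (280,265), the keeper at (311,238), the tape roll at (392,243) and the ring cake at (252,200). The scene view agrees. Next I'll measure using depth.

```bash
cat > h.py <<'E'
from plant import *
import cv2,numpy as np
def cloud(n,d,m=None):
    m=m or camera_model(n);K=m["camera_matrix"];T=np.array(m["world_from_camera"])
    v,u=np.mgrid[:480,:640];x=(u-K[0][2])/K[0][0]*d;y=(v-K[1][2])/K[1][1]*d
    return np.stack([x,-y,-d],-1)@T[:3,:3].T+T[:3,3]
E
python3 - <<'E'
from h import *
for n in("top","scene"):
    z=np.load(n+"0.npz");P=cloud(n,z["d"]);ok=z["d"]>0
    box=ok&(P[...,0]>.3)&(P[...,0]<.72)&(P[...,1]>-.25)&(P[...,1]<.25)
    t=P[box&(P[...,2]<.02)];print(n,"table z",np.median(t[:,2]))
    lid=P[box&(P[...,2]>.075)&(P[...,2]<.2)]
    print("lid z",np.median(lid[:,2]))
    r=cv2.minAreaRect(lid[:,:2].astype(np.float32)*1000);print(r,cv2.boxPoints(r).tolist())
    h,b=np.histogram(lid[:,2],np.arange(.08,.16,.004));print(list(zip(np.round(b,3),h)))
    # carrier frame (yaw guess)
    c=np.array(r[0])/1000;a=np.radians(r[2]);
    while a>np.pi/4:a-=np.pi/2
    while a<-np.pi/4:a+=np.pi/2
    R=np.array([[np.cos(a),-np.sin(a)],[np.sin(a),np.cos(a)]]);print("yaw",np.degrees(a),c)
    L=(lid[:,:2]-c)@R
    for lo,hi in((.112,.124),(.128,.139),(.140,.152)):
        q=L[(lid[:,2]>lo)&(lid[:,2]<hi)];print(lo,len(q),np.round(np.percentile(q,[2,50,98],axis=0),3).tolist() if len(q) else'')
        if lo==.140:print(np.round(np.c_[q,lid[(lid[:,2]>lo)&(lid[:,2]<hi)][:,2]],3)[:25].tolist())
E
```

```text
top table z 0.000731302792284616
lid z 0.09181115214624724
((536.0906982421875, -18.68804931640625), (206.65725708007812, 357.7833557128906), 20.093347549438477) [[377.5928955078125, 113.81661224365234], [500.5096435546875, -222.18994140625], [694.5885009765625, -151.19271850585938], [571.6717529296875, 184.8138427734375]]
[(np.float64(0.08), np.int64(84)), (np.float64(0.084), np.int64(861)), (np.float64(0.088), np.int64(5756)), (np.float64(0.092), np.int64(2911)), (np.float64(0.096), np.int64(897)), (np.float64(0.1), np.int64(108)), (np.float64(0.104), np.int64(329)), (np.float64(0.108), np.int64(549)), (np.float64(0.112), np.int64(163)), (np.float64(0.116), np.int64(155)), (np.float64(0.12), np.int64(155)), (np.float64(0.124), np.int64(101)), (np.float64(0.128), np.int64(23)), (np.float64(0.132), np.int64(433)), (np.float64(0.136), np.int64(350)), (np.float64(0.14), np.int64(12)), (np.float64(0.144), np.int64(35)), (np.float64(0.148), np.int64(15)), (np.float64(0.152), np.int64(0))]
yaw 20.093347549438477 [ 0.5360907  -0.01868805]
0.112 473 [[-0.003, -0.087], [0.032, 0.017], [0.049
[... 1786 characters left out ...]
0.048, 0.082]]
0.128 504 [[-0.052, -0.045], [-0.035, 0.015], [0.045, 0.07]]
0.14 42 [[0.02, 0.019], [0.035, 0.023], [0.052, 0.028]]
[[0.048, 0.028, 0.145], [0.05, 0.027, 0.145], [0.053, 0.027, 0.143], [0.04, 0.027, 0.146], [0.044, 0.028, 0.144], [0.04, 0.021, 0.148], [0.044, 0.021, 0.146], [0.046, 0.02, 0.146], [0.052, 0.022, 0.143], [0.034, 0.027, 0.145], [0.033, 0.023, 0.147], [0.036, 0.023, 0.146], [0.039, 0.023, 0.145], [0.038, 0.019, 0.146], [0.046, 0.023, 0.142], [0.05, 0.024, 0.141], [0.051, 0.022, 0.141], [0.027, 0.026, 0.146], [0.033, 0.029, 0.143], [0.031, 0.024, 0.145], [0.035, 0.025, 0.143], [0.036, 0.023, 0.144], [0.037, 0.02, 0.144], [0.042, 0.022, 0.142], [0.046, 0.023, 0.14]]
```

Both views agree: carrier centre about (0.5355, -0.020), yaw 20.1°, plate centre at local (-0.035, 0.010) and fin at (0.035, 0.0225). With the fingers 17.5 mm thick, an opening of about 0.597 puts the fingertips 70 mm apart. I'll turn first.

{"api": "apply_moves", "payload": {
  "series": [
    {"wz":0.05,"fingers":0.19},
    {"wz":0.05,"fingers":0.19},
    {"wz":0.05,"fingers":0.19},
    {"wz":0.05,"fingers":0.19},
    {"wz":0.05,"fingers":0.19},
    {"wz":0.043,"fingers":0.19}
  ]
}}

```text
schema error: expected keys x, y, z, wx, wy, wz, fingers
```

```bash
cat >> h.py <<'E'
from scipy.spatial.transform import Rotation as Ro
C=np.array([.5355,-.020]);YAW=np.radians(20.1)
def rel(lx,ly,z,yaw=None):
    s=get_state();R=Ro.from_quat(s["eef_rot"]);a=YAW if yaw is None else yaw
    c,n=np.cos(a),np.sin(a);w=np.array([C[0]+c*lx-n*ly,C[1]+n*lx+c*ly,z])
    G=Ro.from_matrix(np.array([[c,n,0],[n,-c,0],[0,0,-1.]]))
    p=np.array(s["tool_pos"]);dl=p[:2]-C
    print("t",round(s["clock"],3),"pos",p.round(4),"local",np.round([c*dl[0]+n*dl[1],-n*dl[0]+c*dl[1]],4),"open",round(s["opening"],3),"F",np.round(s["contact_force"],2))
    print("shift units",np.round(R.inv().apply(w-p)/.8,4),"turn units",np.round((R.inv()*G).as_rotvec()/np.pi,4))
E
python3 -c "
from h import *
rel(0,.05,.21)"
```

```text
t 0.1 pos [0.1839 0.5968 0.238 ] local [-0.1183  0.7   ] open 0.996 F [-0.43  0.26 -0.6 ]
shift units [-0.5576  0.6092  0.036 ] turn units [0.0003 0.0005 0.2932]
```

{"api": "apply_moves", "payload": {
  "series": [
    {"x":0,"y":0,"z":0,"wx":0,"wy":0,"wz":0.05,"fingers":0.19},
    {"x":0,"y":0,"z":0,"wx":0,"wy":0,"wz":0.05,"fingers":0.19},
    {"x":0,"y":0,"z":0,"wx":0,"wy":0,"wz":0.05,"fingers":0.19},
    {"x":0,"y":0,"z":0,"wx":0,"wy":0,"wz":0.05,"fingers":0.19},
    {"x":0,"y":0,"z":0,"wx":0,"wy":0,"wz":0.05,"fingers":0.19},
    {"x":0,"y":0,"z":0,"wx":0,"wy":0,"wz":0.043,"fingers":0.19}
  ]
}}

```text
clock: 0.85
tool_pos: [0.1832, 0.5943, 0.2349]
eef_rot: [0.987, 0.16, -0.002, 0.004]
contact_force: [0.1, 0.4, 0.4]
opening: 0.596
```

```bash
python3 -c "
from h import *
rel(0,.05,.21)"
```

```text
t 0.85 pos [0.1832 0.5943 0.2349] local [-0.1197  0.698 ] open 0.596 F [0.08 0.39 0.44]
shift units [0.1734 0.805  0.0357] turn units [ 0.0022  0.0018 -0.0093]
```

{"api": "apply_moves", "payload": {
  "series": [
    {"x":0.015,"y":0.07,"z":0,"wx":0.002,"wy":0.002,"wz":-0.009,"fingers":0.19},
    {"x":0.015,"y":0.07,"z":0,"wx":0,"wy":0,"wz":0,"fingers":0.19},
    {"x":0.015,"y":0.07,"z":0,"wx":0,"wy":0,"wz":0,"fingers":0.19},
    {"x":0.015,"y":0.07,"z":0,"wx":0,"wy":0,"wz":0,"fingers":0.19},
    {"x":0.015,"y":0.07,"z":0,"wx":0,"wy":0,"wz":0,"fingers":0.19},
    {"x":0.015,"y":0.07,"z":0,"wx":0,"wy":0,"wz":0,"fingers":0.19},
    {"x":0.015,"y":0.07,"z":0,"wx":0,"wy":0,"wz":0,"fingers":0.19},
    {"x":0.015,"y":0.07,"z":0,"wx":0,"wy":0,"wz":0,"fingers":0.19}
  ]
}}

```text
clock: 1.85
tool_pos: [0.4297, 0.1997, 0.2322]
eef_rot: [0.984, 0.18, -0.0, -0.0]
contact_force: [2.4, -0.1, -0.2]
opening: 0.592
```

```bash
python3 -c "
from h import *
rel(0,.05,.21)"
```

```text
t 1.85 pos [0.4297 0.1997 0.2322] local [-0.0239  0.2427] open 0.592 F [ 2.4  -0.12 -0.24]
shift units [0.0271 0.2412 0.0275] turn units [-0.0003  0.0002  0.0036]
```

{"api": "apply_moves", "payload": {
  "series": [
    {"x":0.008,"y":0.065,"z":0.0,"wx":0,"wy":0,"wz":0.0036,"fingers":0.19},
    {"x":0.008,"y":0.065,"z":0,"wx":0,"wy":0,"wz":0,"fingers":0.19},
    {"x":0.008,"y":0.065,"z":0,"wx":0,"wy":0,"wz":0,"fingers":0.19},
    {"x":0.004,"y":0.04,"z":0,"wx":0,"wy":0,"wz":0,"fingers":0.19},
    {"x":0,"y":0,"z":0,"wx":0,"wy":0,"wz":0,"fingers":0.19},
    {"x":0,"y":0,"z":0,"wx":0,"wy":0,"wz":0,"fingers":0.19}
  ]
}}

```text
clock: 2.6
tool_pos: [0.5185, 0.0209, 0.2306]
eef_rot: [0.985, 0.17, -0.001, 0.0]
contact_force: [-0.3, 0.3, 0.5]
opening: 0.594
```

```bash
python3 - <<'E'
from h import *
rel(0,.05,.21)
m=camera_model("wrist");p,d=snapshot("wrist");cv2.imwrite("pics/w1.png",p[:,:,::-1]);np.savez("w1.npz",p=p,d=d)
print(m)
E
```

```text
t 2.6 pos [0.5185 0.0209 0.2306] local [-0.0019  0.0442] open 0.594 F [-0.29  0.32  0.51]
shift units [ 0.0024 -0.0072  0.0258] turn units [-0.0001  0.0008 -0.0027]
{'camera_matrix': array([[371.64829954,   0.        , 324.6384785 ],
       [  0.        , 371.64829954, 240.90974409],
       [  0.        ,   0.        ,   1.        ]]), 'world_from_camera': array([[ 0.94214207, -0.32305344, -0.08946951,  0.4956531 ],
       [ 0.33520165,  0.90565535,  0.25966948,  0.08851938],
       [-0.00285858, -0.27463587,  0.96154405,  0.37753601],
       [ 0.        ,  0.        ,  0.        ,  1.        ]])}
```

View pics/w1.png

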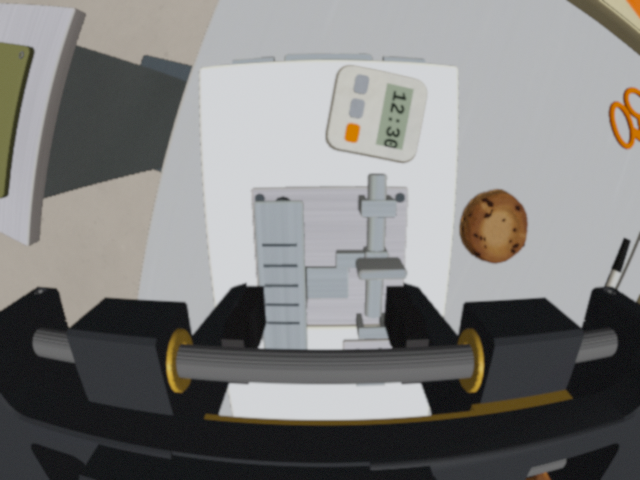

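The wrist view shows the fin at about (382,265), the plate's far end at (255..303, 202), its left and right edges at about x=255..305, and the fingertips at about (243,310) and (407,310). I'll cast those pixels onto planes at the known heights.

```bash
python3 - <<'E'
from h import *
m=camera_model("wrist");K=m["camera_matrix"];T=m["world_from_camera"]
def ray(u,v,z):
    a=np.array([u-K[0,2],v-K[1,2]]);r=np.hypot(*a);t=r/K[0,0]
    dr=T[:3,:3]@np.array([a[0]/r*np.sin(t),-a[1]/r*np.sin(t),-np.cos(t)]);o=T[:3,3]
    w=o+dr*(z-o[2])/dr[2];d=w[:2]-C;c,n=np.cos(YAW),np.sin(YAW)
    return np.round([c*d[0]+n*d[1],-n*d[0]+c*d[1]],4)
for nm,u,v,z in[("plateTL",255,202,.135),("plateTR",303,202,.135),("finL",358,262,.147),("finR",405,261,.147),("finLfrontbot",358,270,.147),("lidTL",201,69,.09),("lidTR",458,67,.09)]:print(nm,ray(u,v,z))
z=np.load("w1.npz");cv2.imwrite("pics/w1c.png",cv2.resize(z["p"][180:360,220:440,::-1],None,fx=3,fy=3,interpolation=cv2.INTER_CUBIC))
E
```

```text
plateTL [-0.0478  0.0737]
plateTR [-0.0156  0.0732]
finL [0.0204 0.0351]
finR [0.052  0.0354]
finLfrontbot [0.0206 0.0295]
lidTL [-0.098   0.1751]
lidTR [0.1051 0.1758]
```

View pics/w1c.png

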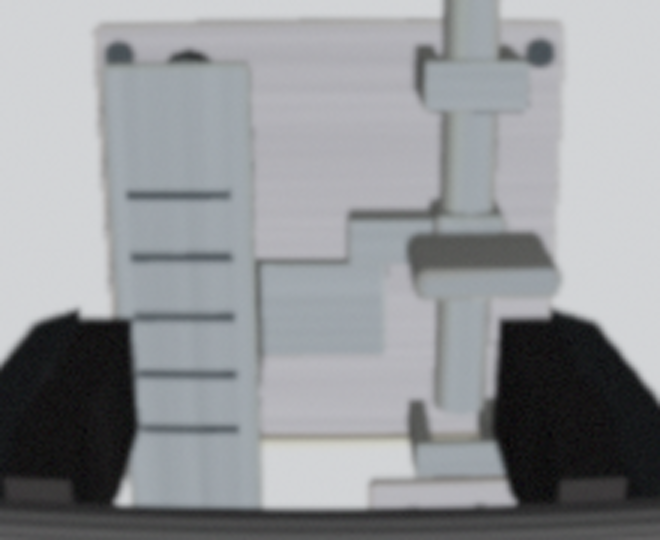

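The crop shows the fin's top edge with its +y edge at about v=268 and its -y edge at about v=278. That puts the fin centre at local y of about 0.0265 and its rear face at no more than 0.031. I'll approach at local y of about 0.048 and descend to 0.150.

{"api": "apply_moves", "payload": {
  "series": [
    {"x":0.0035,"y":-0.005,"z":0.02,"wx":0,"wy":0.0008,"wz":-0.0027,"fingers":0.19},
    {"x":0,"y":0,"z":0.04,"wx":0,"wy":0,"wz":0,"fingers":0.19},
    {"x":0,"y":0,"z":0.036,"wx":0,"wy":0,"wz":0,"fingers":0.19},
    {"x":0,"y":0,"z":0,"wx":0,"wy":0,"wz":0,"fingers":0.19}
  ]
}}

```text
clock: 3.15
tool_pos: [0.5185, 0.0336, 0.1529]
eef_rot: [0.984, 0.181, 0.001, -0.002]
contact_force: [1.1, 0.3, 0.6]
opening: 0.599
```

```bash
python3 - <<'E'
from h import *
rel(.001,.048,.1255)
E
```

```text
t 3.15 pos [0.5185 0.0336 0.1529] local [0.0024 0.0562] open 0.599 F [1.06 0.31 0.6 ]
shift units [-0.0019  0.0103  0.0342] turn units [-0.001  -0.0006  0.0039]
```

{"api": "apply_moves", "payload": {
  "series": [
    {"x":-0.001,"y":0.008,"z":0.008,"wx":-0.001,"wy":0,"wz":0.0039,"fingers":0.19},
    {"x":0,"y":0,"z":0.005,"wx":0,"wy":0,"wz":0,"fingers":0.19}
  ]
}}

```text
clock: 3.4
tool_pos: [0.521, 0.0284, 0.1438]
eef_rot: [0.985, 0.175, 0.002, -0.0]
contact_force: [-1.0, -0.9, 0.0]
opening: 0.597
```

```bash
python3 - <<'E'
from h import *
rel(.001,.048,.1255)
p,d=snapshot("scene");cv2.imwrite("pics/s1.png",cv2.resize(p[150:330,180:400,::-1],None,fx=3.5,fy=3.3,interpolation=cv2.INTER_CUBIC)[:590])
E
```

```text
t 3.4 pos [0.521  0.0284 0.1438] local [0.003  0.0505] open 0.597 F [-1.03 -0.91  0.05]
shift units [-0.0026  0.0031  0.0229] turn units [ 0.0001 -0.0016  0.0004]
```

View pics/s1.png

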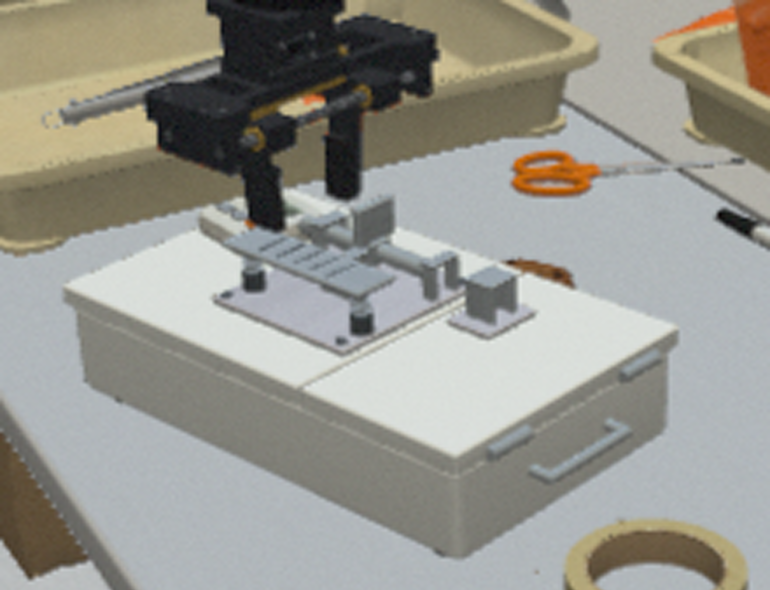

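The scene view shows one fingertip above the plate's rear end, around crop pixel (265,225). The other is behind the fin at (345,195), with clearance. I'll press down now.

{"api": "apply_moves", "payload": {
  "series": [
    {"x":-0.0015,"y":0.002,"z":0.008,"wx":0,"wy":-0.0016,"wz":0,"fingers":0.19},
    {"x":0,"y":0,"z":0.008,"wx":0,"wy":0,"wz":0,"fingers":0.19},
    {"x":0,"y":0,"z":0.006,"wx":0,"wy":0,"wz":0,"fingers":0.19}
  ]
}}

```text
clock: 3.82
tool_pos: [0.5209, 0.0266, 0.1266]
eef_rot: [0.985, 0.175, 0.001, 0.0]
contact_force: [-0.9, 0.5, 7.0]
opening: 0.593
```

```bash
python3 - <<'E'
from h import *
rel(.001,.048,.1255)
E
```

```text
t 3.825 pos [0.5209 0.0266 0.1266] local [0.0023 0.0488] open 0.593 F [-0.91  0.5   6.96]
shift units [-0.0016  0.001   0.0014] turn units [ 0.0001 -0.0004  0.0004]
```

{"api": "apply_moves", "payload": {
  "series": [
    {"x":-0.001,"y":0.001,"z":0.003,"wx":0,"wy":0,"wz":0,"fingers":0.19},
    {"x":0,"y":0.004,"z":0.003,"wx":0,"wy":0,"wz":0,"fingers":0.19}
  ]
}}

```text
clock: 4.08
tool_pos: [0.5207, 0.0266, 0.1257]
eef_rot: [0.984, 0.176, 0.001, -0.002]
contact_force: [-9.4, 9.4, 38.0]
opening: 0.593
```

```bash
python3 - <<'E'
from h import *
rel(.001,-.0105,.1255)
E
```

```text
t 4.075 pos [0.5207 0.0266 0.1257] local [0.0021 0.0488] open 0.593 F [-9.42  9.44 38.03]
shift units [-0.0016  0.0741 -0.0001] turn units [-0.0013 -0.0008  0.0007]
```

{"api": "apply_moves", "payload": {
  "series": [
    {"x":-0.001,"y":0.006,"z":0.0005,"wx":-0.001,"wy":0,"wz":0,"fingers":0.19},
    {"x":0,"y":0.01,"z":0.001,"wx":0,"wy":0,"wz":0,"fingers":0.19}
  ]
}}

```text
clock: 4.32
tool_pos: [0.5235, 0.0205, 0.1266]
eef_rot: [0.984, 0.178, 0.002, -0.004]
contact_force: [-3.2, 5.3, 9.0]
opening: 0.595
```

```bash
python3 - <<'E'
from h import *
rel(.001,-.0105,.1255)
E
```

```text
t 4.325 pos [0.5235 0.0205 0.1266] local [0.0027 0.0422] open 0.595 F [-3.25  5.28  9.03]
shift units [-0.0025  0.0658  0.0008] turn units [-0.0025 -0.0016  0.0021]
```

{"api": "apply_moves", "payload": {
  "series": [
    {"x":-0.001,"y":0.01,"z":0.0015,"wx":-0.002,"wy":-0.001,"wz":0.002,"fingers":0.19},
    {"x":0,"y":0.01,"z":0.0015,"wx":-0.001,"wy":0,"wz":0,"fingers":0.19}
  ]
}}

```text
clock: 4.58
tool_pos: [0.5251, 0.0164, 0.1262]
eef_rot: [0.984, 0.178, -0.001, -0.006]
contact_force: [-8.7, 14.9, 24.1]
opening: 0.597
```

```bash
python3 - <<'E'
from h import *
rel(.001,-.0105,.1255)
E
```

```text
t 4.575 pos [0.5251 0.0164 0.1262] local [0.0027 0.0377] open 0.597 F [-8.75 14.89 24.07]
shift units [-0.0026  0.0603  0.0001] turn units [-0.0041 -0.0004  0.002 ]
```

{"api": "apply_moves", "payload": {
  "series": [
    {"x":-0.001,"y":0.014,"z":0.0005,"wx":-0.003,"wy":0,"wz":0.001,"fingers":0.19},
    {"x":0,"y":0.014,"z":0.0008,"wx":-0.002,"wy":0,"wz":0,"fingers":0.19}
  ]
}}

```text
clock: 4.82
tool_pos: [0.529, 0.006, 0.1263]
eef_rot: [0.984, 0.18, -0.001, -0.005]
contact_force: [-6.3, 10.2, 14.7]
opening: 0.598
```

```bash
python3 - <<'E'
from h import *
rel(.001,-.0105,.1255)
E
```

```text
t 4.825 pos [0.529  0.006  0.1263] local [0.0028 0.0267] open 0.598 F [-6.33 10.24 14.68]
shift units [-0.0028  0.0465  0.0005] turn units [-0.0034 -0.0001  0.0038]
```

{"api": "apply_moves", "payload": {
  "series": [
    {"x":-0.001,"y":0.014,"z":0.0007,"wx":-0.002,"wy":0,"wz":0.003,"fingers":0.19},
    {"x":0,"y":0.014,"z":0.0008,"wx":-0.001,"wy":0,"wz":0,"fingers":0.19},
    {"x":0,"y":0.012,"z":0.0008,"wx":-0.001,"wy":0,"wz":0,"fingers":0.19}
  ]
}}

```text
clock: 5.2
tool_pos: [0.5348, -0.009, 0.1263]
eef_rot: [0.983, 0.181, -0.002, -0.009]
contact_force: [-6.1, 10.0, 15.4]
opening: 0.595
```

```bash
python3 - <<'E'
from h import *
rel(.001,-.0105,.1255)
E
```

```text
t 5.2 pos [ 0.5348 -0.009   0.1263] local [0.0031 0.0105] open 0.595 F [-6.12 10.01 15.39]
shift units [-0.0029  0.0263  0.0005] turn units [-0.0057  0.0006  0.0042]
```

{"api": "apply_moves", "payload": {
  "series": [
    {"x":-0.001,"y":0.013,"z":0.0007,"wx":-0.005,"wy":0,"wz":0.003,"fingers":0.19},
    {"x":0,"y":0.013,"z":0.0008,"wx":-0.002,"wy":0,"wz":0,"fingers":0.19},
    {"x":0,"y":0.012,"z":0.0008,"wx":-0.002,"wy":0,"wz":0,"fingers":0.19}
  ]
}}

```text
clock: 5.58
tool_pos: [0.5398, -0.0221, 0.1262]
eef_rot: [0.983, 0.181, -0.003, -0.005]
contact_force: [-5.4, 10.7, 14.0]
opening: 0.594
```

```bash
python3 - <<'E'
from h import *
rel(.001,-.0105,.1255)
E
```

```text
t 5.575 pos [ 0.5398 -0.0221  0.1262] local [ 0.0033 -0.0035] open 0.594 F [-5.39 10.72 13.99]
shift units [-0.003   0.0087  0.0008] turn units [-0.0032  0.0014  0.0045]
```

{"api": "apply_moves", "payload": {
  "series": [
    {"x":0,"y":0.013,"z":0.0008,"wx":-0.003,"wy":0,"wz":0.003,"fingers":0.19},
    {"x":0,"y":0.013,"z":0.0008,"wx":-0.002,"wy":0,"wz":0,"fingers":0.19}
  ]
}}

```text
clock: 5.82
tool_pos: [0.5408, -0.0246, 0.1261]
eef_rot: [0.983, 0.184, -0.006, -0.007]
contact_force: [-12.2, 19.5, 20.4]
opening: 0.595
```

```bash
python3 - <<'E'
from h import *
rel(.001,-.0105,.1255)
p,d=snapshot("scene");cv2.imwrite("pics/s2.png",cv2.resize(p[150:330,180:400,::-1],None,fx=3.5,fy=3.3,interpolation=cv2.INTER_CUBIC)[:590])
E
```

```text
t 5.825 pos [ 0.5408 -0.0246  0.1261] local [ 0.0034 -0.0062] open 0.595 F [-12.2   19.47  20.4 ]
shift units [-0.0031  0.0054  0.0007] turn units [-0.0053  0.003   0.0063]
```

View pics/s2.png

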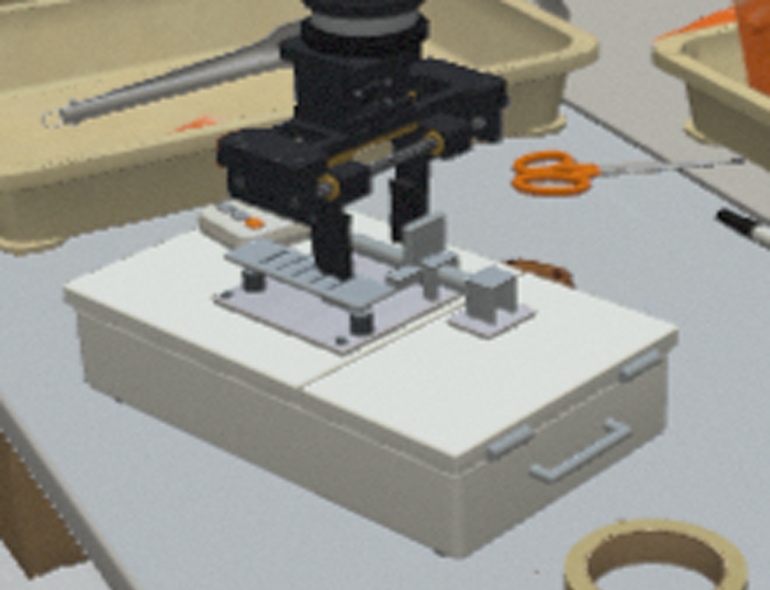

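The bolt's end is inside the keeper at crop pixel (490,285), and the lateral force has jumped. One more push will confirm that it is at the end stop.

{"api": "apply_moves", "payload": {
  "series": [
    {"x":0,"y":0.014,"z":0.0005,"wx":-0.003,"wy":0,"wz":0.004,"fingers":0.19},
    {"x":0,"y":0.014,"z":0.0005,"wx":-0.003,"wy":0,"wz":0.002,"fingers":0.19}
  ]
}}

```text
clock: 6.12
tool_pos: [0.5407, -0.0247, 0.1264]
eef_rot: [0.982, 0.186, -0.01, -0.011]
contact_force: [-12.2, 18.7, 19.0]
opening: 0.598
```

```bash
python3 - <<'E'
from h import *
rel(.001,-.0105,.1255);print(get_state()["moment"])
E
```

```text
t 6.125 pos [ 0.5407 -0.0247  0.1264] local [ 0.0033 -0.0062] open 0.598 F [-12.22  18.66  18.99]
shift units [-0.003   0.0053  0.0011] turn units [-0.0079  0.0052  0.0074]
[3.71792728 2.25546899 0.385145  ]
```

It didn't move at all under the same command that had been moving it about 11 mm. The fingertip face at -0.0152 plus 46 mm gives 0.0308, which matches the fin's starting face, so the bolt is home. I'll lift straight up.

{"api": "apply_moves", "payload": {
  "series": [
    {"x":0,"y":0,"z":-0.01,"wx":0,"wy":0,"wz":0,"fingers":0.19},
    {"x":0,"y":-0.003,"z":-0.012,"wx":0,"wy":0,"wz":0,"fingers":0.19},
    {"x":0,"y":-0.004,"z":-0.02,"wx":0,"wy":0,"wz":0,"fingers":0.19},
    {"x":0,"y":0,"z":-0.03,"wx":0,"wy":0,"wz":0,"fingers":0.19},
    {"x":0,"y":0,"z":-0.05,"wx":0,"wy":0,"wz":0,"fingers":0.19},
    {"x":0,"y":-0.05,"z":-0.03,"wx":0,"wy":0,"wz":0,"fingers":0.19},
    {"x":0,"y":-0.06,"z":0,"wx":0,"wy":0,"wz":0,"fingers":0.19},
    {"x":0,"y":-0.06,"z":0,"wx":0,"wy":0,"wz":0,"fingers":0.19}
  ]
}}

```text
clock: 7.12
tool_pos: [0.4939, 0.1038, 0.2591]
eef_rot: [0.984, 0.18, -0.007, -0.01]
contact_force: [1.0, 1.2, -0.4]
opening: 0.595
```

```bash
python3 - <<'E'
from h import *
rel(.001,-.0105,.1255)
p,d=snapshot("scene");cv2.imwrite("pics/s3.png",cv2.resize(p[150:330,180:400,::-1],None,fx=3.5,fy=3.3,interpolation=cv2.INTER_CUBIC)[:590])
for n,dd in (("scene",d),("top",None)):
    if dd is None: p,dd=snapshot("top")
    P=cloud(n,dd).reshape(-1,3);l=(P[:,:2]-C)@np.array([[np.cos(YAW),-np.sin(YAW)],[np.sin(YAW),np.cos(YAW)]])
    k=(dd.ravel()>0)&(abs(l[:,0])<.07)&(abs(l[:,1])<.1)&(P[:,2]<.16)
    f=k&(P[:,2]>.14)&(l[:,0]>.01);print(n,"fin",np.median(l[f],axis=0),f.sum())
    g=k&(abs(l[:,0]+.035)<.01)&(abs(l[:,1]-.012)<.045);print("plate z",np.median(P[g,2]))
E
```

```text
t 7.125 pos [0.4939 0.1038 0.2591] local [0.0035 0.1305] open 0.595 F [ 0.95  1.17 -0.38]
shift units [-0.0033  0.1799  0.1631] turn units [-0.0071  0.0035  0.0036]
scene fin [ 0.03270039 -0.02191107] 49
plate z 0.09473162228013676
top fin [ 0.03488684 -0.02211631] 53
plate z 0.13594250116453066
```

View pics/s3.png

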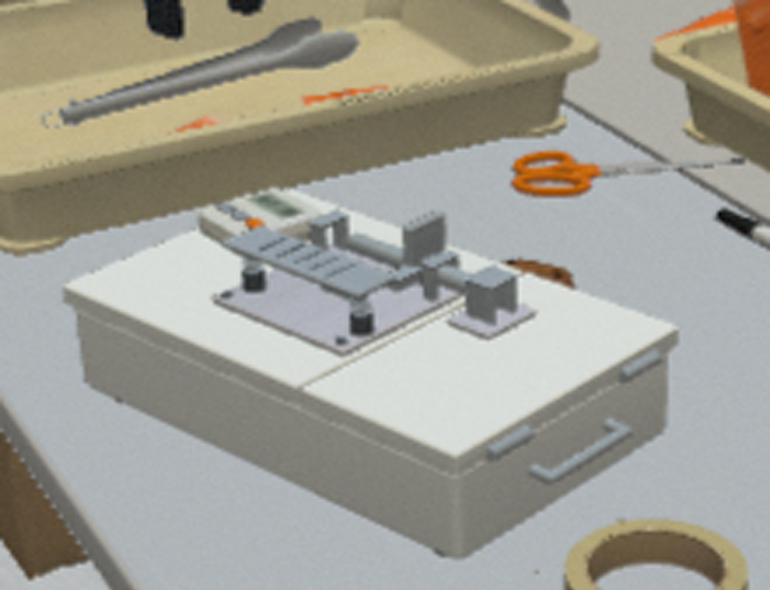

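The fin moved about 44–45 mm and the plate is up in the top view. The scene plate reading of 0.095 looks odd, so I'll compare it with the start images using the same statistic.

```bash
python3 - <<'E'
from h import *
for n in("scene","top"):
  D0=np.load(n+"0.npz")["d"];D1=snapshot(n)[1]
  for dd in(D0,D1):
    P=cloud(n,dd).reshape(-1,3);l=(P[:,:2]-C)@np.array([[np.cos(YAW),-np.sin(YAW)],[np.sin(YAW),np.cos(YAW)]])
    k=(dd.ravel()>0)&(abs(l[:,0])<.07)&(abs(l[:,1])<.1)&(P[:,2]<.16)
    f=k&(P[:,2]>.14)&(l[:,0]>.01);print(n,"fin y mean",l[f,1].mean(),np.median(l[f,1]))
    g=k&(abs(l[:,0]+.035)<.01)&(abs(l[:,1]-.012)<.045);z=P[g,2];print("plate z med",np.median(z),"upper",np.median(z[z>.118]),(z>.118).mean())
E
```

```text
scene fin y mean 0.022848794699035783 0.022314630456705495
plate z med 0.09467403576153588 upper 0.13411187031483918 0.3086206896551724
scene fin y mean -0.020984588497395623 -0.02126216025948675
plate z med 0.09501667256688834 upper 0.13407645867637286 0.30412371134020616
top fin y mean 0.022165028843461426 0.022085627906373917
plate z med 0.13582139779192692 upper 0.13582139779192692 1.0
top fin y mean -0.02199715652830075 -0.02200983343335068
plate z med 0.135692289834366 upper 0.135692289834366 1.0
```

```bash
python3 -c "
from plant import *
print(finish_job())"
```

```text
the job is handed in; nothing more can be done
None
```

The lid is bolted: I held the plate down on its stop with one fingertip while the other pushed the bolt into its keeper. I then lifted straight up, drew the hand clear and handed the job in at about 7 s.

**Checks that agree:**
- **Bolt:** The fin stopped dead while I pushed on it with roughly 9 N by my estimate, well over the 2 N friction. Its end is visibly inside the keeper.
- **Plate:** It is back at its starting height, 135.7 mm now against 135.8 mm before.
- **Contact:** The wrist shows no contact force beyond noise.
- **Other objects:** The timer and tape roll look unmoved in the last picture. I did not measure them or the ring cake again.

**Checks that disagree or stand out:**
- **Bolt travel:** Depth images from both cameras put it at about 44 mm, not the nominal 46 mm. That is past the 41 mm locking point and within the calibration error plus the bolt's "about 0" start, but I could not confirm the last 2 mm directly.
- **Plate reading:** One scene-camera height for the plate came out wrong because the lid was mixed in. The same statistic on the start picture gave the same value.
- **Press force:** It briefly reached 38 N vertically through the fingertip, about 40 N in all, when the plate met its stop. I eased it to between 9 and 24 N for the slide.

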